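# Swing the pastry template round its pin and weigh it down

### The arm

A 7-joint arm with a two-finger parallel gripper is mounted at the origin on the work surface. World frame = base frame: x ahead of the robot, y to its left, z up, the work surface at z = 0. Lengths are in m, angles in rad, forces in N, time in s.
With the tool pointing down it reaches from about 0.35 to 0.9 m from the base axis. Payload 7.2 kg.
Tool frame: the origin (TCP) lies at the very end of the fingers, on their centre line; the grasp point (between the pads) lies 19 mm behind it (ctrl.hold_point_z is the z of the grasp point in the tool frame, in m); z points along the fingers, y is the direction in which the jaws open and shut (so a half turn about z gives the same grasp; the last joint's range is limited). The gripper opens to 88 mm and grips with 3 to 60 N. Pads are 20 mm wide; open, the fingers measure 115 mm over their backs; the gripper's body (75 mm by 178 mm) begins 61 mm behind the grasp point.
Start: joints at [-1.214, 0.411, -0.013, 1.596, 0.006, 1.134, -0.082], TCP at [0.258, 0.569, 0.223] pointing down, gripper open.
Joint ranges: [-2.95, 2.95], [-0.29, 1.99], [-1.47, 1.44], [0.14, 2.54], [-1.03, 4.17], [0.13, 1.85], [-2.86, 2.86]. Speed limits (rad/s): [2.39, 2.39, 3.01, 3.01, 3.14, 3.14, 3.14].

### API

Orientations are given as a unit quaternion [x, y, z, w].
In Python, from plant import ctrl gives the robot as it stands. The module is installed in compiled form; this text tells all that it offers.
- The arm moves only by the shell command python3 -m pendant 'ROWS' [FORCE]. ROWS is JSON, a list that holds one entry, the list of rows, each a list of 7 numbers: the shift along the tool's x, y, z in cm, then the turn, a rotation vector about the tool's x, y, z in degrees, then the gripper's target within -1 to 1 (fully open at 1, half-way at 0, shut at -1). A call has 1 to 12 rows; each row is the pose to reach, as a shift and turn from the pose commanded when the call began, along the tool's axes at that moment; what a row does not reach only later rows make up. A row lasts 1/10 s, in which the tool goes at most 50 mm and 8.59 degrees, less where a joint would pass 70% of its speed; a pose out of reach is approached as far as the arm can. A call with a gripper value outside its range is refused whole. The fingers move at their own pace and stop on an object; FORCE is the grip in N (left out, the last holds). Time passes only in rows, so rows that repeat a pose let the fingers close. It gives the time, the measured TCP pose, the force and the opening at its end, in the units of the state.
- ctrl.get_obs(): the state, without advancing time (a new reading comes with each control period).
- ctrl.get_image(name): name is "side" or "top"; returns the picture (384x512x3 uint8, red, green, blue); there is no depth.
- ctrl.camera_info(name): a dict with "camera_matrix" (3x3 intrinsics, pixels), "world_from_camera" (4x4, takes a point from camera to world coordinates). Camera axes: x right, y down, z forward; pixel columns grow to the right and rows downward; lengths in m; the calibration is good to about 2 mm. A picture is of the moment at which its call begins. camera_info takes no time and is no camera call.
- ctrl.job_done(): hands the job in, once; it reports no verdict.
Trained networks look in the newest picture that a camera, given by its name, has taken for a name from the list of things; names that differ only in an ending like _2 or _b are one class to them, and where a whole thing is asked for, a point or a joint stands for the part that bears it (a point fixed in the world has none). Each returns a list of dicts, best first, with "p" (0 to 1); they miss things now and then, are a little off and sometimes report something else, mostly with a low value. They report only what shows in the picture. A call takes as long as a camera call. They do not tell look-alikes from the thing itself.
- ctrl.trace(camera, name): "region" (384x512 bool, what is visible of it) and "extent" ([left, top, right, bottom] in pixels, round what is visible of it).
- ctrl.tip_of(camera, name): "at" ([column, row] in pixels: a listed point, or the origin of a listed thing).
The state is a dict: "time_s": time; "joints": joint angles; "dq": joint speeds; "tau": joint torques, N m; "ee_pos": TCP position; "eef_rot": TCP orientation; "ft_force": force on the tool from outside, world axes, zero at the start; "wrist_torque": the same for the moment, N m; "width": finger opening in m.
Only numpy, scipy, OpenCV 4.12 (cv2) and the standard library are available. Lean on these libraries where they do the work, as an engineer would, in place of code of your own. Each camera call takes 0.05 s, during which the arm holds its last target.

### The job

Set up the pastry-cutting template on the marble board: without lifting it, push it round on its pivot pin, notch kept on the pin, until its nose points at the middle of the round mark (not the bar-shaped one). Then take the weight by its handle and set it down, without dropping it, flat on the middle of the template so it is held at that heading. Leave the jar, bowl and brush where they are.

Things in the scene. Friction and masses are not known exactly. Their poses are not given: they have to be found in the camera images.
- slab: fixed marble pastry board, 270 x 360 x 18 mm; origin at the centre of its underside (which lies on the work surface), z up; the pin stands 105 mm from its centre towards its -x edge. Its place and yaw vary
- pin (a point): foot of the fixed steel pivot pin on the board's top face (18 mm above the work surface); pin 12 mm in diameter, standing 26 mm above the board's top, 12 mm above the template
- disc_mark: the round mark, target: a dark steel disc 28 mm across inlaid flush in the board's top (no obstacle; things slide over it); origin at its centre; 190 to 205 mm from the pin, to the left or right of where the template points at the start
- bar_mark: the other mark, not wanted: a dark steel bar 10 x 44 mm inlaid flush in the board, on the other side; origin at its centre
- template: loose plywood plate 14 mm thick, 170 g, flat on the board, too wide to grip. House-shaped: straight sides at y = +-47.5 mm from x = -30 to 122.5 mm, then a right-angled point with its nose at x = 170 mm. A notch 14 mm wide, open at the tail, from x = -30 to 7 mm, straddles the pin. Origin: underside, at the pin's axis when seated (1 mm play). x to the nose, z up. Stays where left
- template_nose (a point): tip of the template's nose, on its top face, 170 mm from the pivot point
- template_middle (a point): middle of the template's top face, 75 mm from the pivot point along the midline, 32 mm above the work surface: where the centre of the weight belongs
- weight_center (a point): centre of the hold-down weight, 28 mm above its underside: steel plate 100 (x) x 60 (y) x 12 mm with a block-shaped wooden handle, 75 mm along x, 22 mm wide in y, from 12 to 56 mm above the underside. About 0.6 kg, loose on the work surface left or right of the marble board. x along plate and handle, z up
- weight: the same hold-down weight, origin at the centre of its underside
- jar: bystander: white jar 84 mm across, 110 mm tall, on the work surface on the other side of the marble board from the weight; origin at the centre of its underside
- bowl: bystander: steel bowl 110 mm across, 45 mm tall, beyond the marble board on the left; origin at the centre of its underside
- brush: bystander: brush lying crosswise beyond the far edge of the marble board, bristles to the left; origin at its underside
Not all that is in view belongs to the job. Of the things like the template, leave any that is orange; of the rest the smaller one is meant.

How it is judged:
By the outcome, as a careful person would: the job done as asked, in the order asked, and still so for the second after the job is handed in, with the robot touching nothing.
It also fails if it takes over 66 s, if anything falls off the work surface, if the arm or the gripper's body presses on something with over 40 N, if the wrist force passes 120 N, or if a joint passes its speed limit or range.

## Working session

There is one attempt and no reset: what is moved stays moved. The work goes in short steps, Python scripts to look and compute and a shell command to move; the robot and the scene stay as the last step left them, time stands still between calls to the robot, and variables do not carry over. Pictures are saved under pics/ and viewed, and the job is handed in when it is done.

```bash
mkdir -p pics
cat > h.py <<'E'
import numpy as np, cv2
from plant import ctrl
def info(c):
    i=ctrl.camera_info(c); return np.array(i["camera_matrix"]),np.array(i["world_from_camera"])
def w(c,px,z):
    K,T=info(c); d=T[:3,:3]@np.linalg.inv(K)@[px[0],px[1],1]; o=T[:3,3]
    return o+d*(z-o[2])/d[2]
def proj(c,p):
    K,T=info(c); q=np.linalg.inv(T)@[*p,1]; q=K@q[:3]; return q[:2]/q[2]
def snap(c,n):
    im=ctrl.get_image(c); cv2.imwrite(f"pics/{n}.png",im[:,:,::-1]); return im
E
python3 - <<'E'
from h import *
for c in("top","side"):
    snap(c,c+"0"); print(c,info(c)[1].round(3).tolist())
    for n in "pin disc_mark bar_mark template_nose template_middle template weight_center weight jar bowl brush slab".split():
        for r in ctrl.tip_of(c,n)[:4]:
            z={"pin":.018,"disc_mark":.018,"bar_mark":.018,"template_nose":.032,"template_middle":.032,"template":.018,"weight_center":.028}.get(n,0)
            print(n,round(r["p"],2),np.round(r["at"],1),w(c,r["at"],z).round(3))
o=ctrl.get_obs();print(o["time_s"],o["ee_pos"],o["eef_rot"],o["width"],o["ft_force"])
E
```

```text
top [[0.015, -0.997, 0.07, 0.462], [-1.0, -0.015, 0.006, 0.025], [-0.005, -0.07, -0.998, 0.986], [0.0, 0.0, 0.0, 1.0]]
pin 0.68 [281.6 223.8] [ 0.442 -0.038  0.018]
disc_mark 0.43 [250.1 157.2] [0.616 0.047 0.018]
bar_mark 0.62 [330.7 171.8] [ 0.581 -0.166  0.018]
template_nose 0.96 [289.3 159.3] [ 0.61  -0.055  0.032]
template_nose 0.78 [133.1 305.3] [0.23  0.338 0.032]
template_nose 0.76 [351.4 364.6] [ 0.093 -0.216  0.032]
template_middle 0.77 [379.3 324.2] [ 0.194 -0.286  0.032]
template_middle 0.68 [285.9 195.4] [ 0.516 -0.047  0.032]
template_middle 0.29 [138.8 209.7] [0.473 0.333 0.032]
template 0.93 [198.7 289.2] [0.27  0.174 0.018]
template 0.81 [278.3 224.3] [ 0.441 -0.029  0.018]
template 0.73 [403.5 297.1] [ 0.259 -0.354  0.018]
template 0.72 [132. 137.] [0.666 0.363 0.018]
weight_center 0.79 [132.  213.3] [0.463 0.351 0.028]
weight_center 0.5 [285.4 197.2] [ 0.511 -0.046  0.028]
weight 0.87 [137.8 211. ] [0.47  0.345 0.   ]
jar 0.71 [389.9 205.3] [ 0.495 -0.327  0.   ]
bowl 0.73 [131.9 139.1] [0.664 0.369 0.   ]
brush 0.59 [261.2  98.4] [0.781 0.02  0.   ]
side [[0.916, 
[... 617 characters left out ...]
  0.032]
template_middle 0.65 [163.2 175.3] [0.246 0.23  0.032]
template 0.92 [220.5 317.7] [ 0.246 -0.351  0.018]
template 0.86 [242.5 217.1] [ 0.439 -0.042  0.018]
template 0.62 [178.5 187.7] [0.281 0.165 0.018]
weight_center 0.82 [207.6 142. ] [0.449 0.336 0.028]
weight 0.67 [211.2 142.1] [0.47  0.359 0.   ]
jar 0.57 [300.2 282.4] [ 0.511 -0.33   0.   ]
jar 0.3 [242.3 214.3] [ 0.448 -0.018  0.   ]
bowl 0.79 [254.1 128.6] [0.655 0.367 0.   ]
bowl 0.41 [267.1 208.5] [ 0.536 -0.028  0.   ]
slab 0.89 [272.6 213.2] [ 0.545 -0.054  0.   ]
1.3 [0.25762431 0.5694614  0.22266805] [2.10790220e-01 9.77531320e-01 3.43501395e-05 2.62875268e-05] 0.08783768768806227 [ 0.13077494  0.26930142 -0.6827466 ]
```

View pics/top0.png

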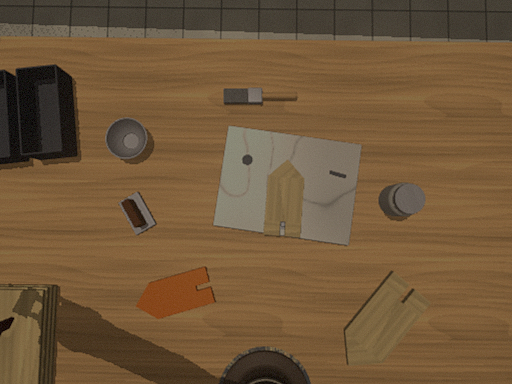

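View pics/side0.png

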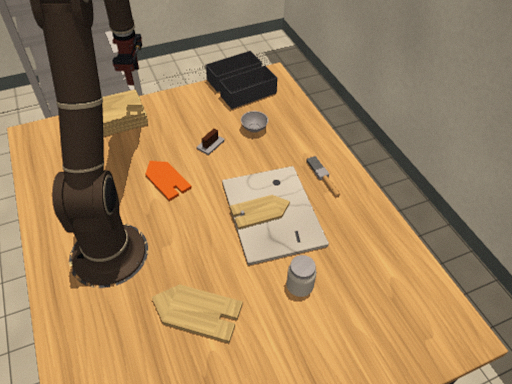

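The top view shows the template on the board, with its nose at about (288,160) and its pin at (282,226). The disc is at (247,160), left of the nose, and the bar is at (338,174). The weight is at (137,212), left of the board. The orange and the large look-alike lie nearer the robot. Next I'll refine these positions.

Run:
```python
from h import *
im=ctrl.get_image("top")
def cent(c,im,x0,y0,x1,y1,thr):
    g=cv2.cvtColor(im,cv2.COLOR_RGB2GRAY)[y0:y1,x0:x1]
    n,l,s,ce=cv2.connectedComponentsWithStats((g<thr).astype(np.uint8))
    return [(s[i,4],ce[i]+[x0,y0]) for i in range(1,n) if s[i,4]>20]
for a,p in cent("top",im,236,148,262,172,90): print("disc top",a,p,w("top",p,.018))
si=ctrl.get_image("side")
for a,p in cent("side",si,265,172,288,192,90): print("disc side",a,p,w("side",p,.018))
for nm,c,I in(("t","top",im),("s","side",si)):
    r=[r for r in ctrl.trace(c,"template")]
    for q in r:
        m=q["region"]; M=cv2.moments(m.astype(np.uint8)); print(c,q["p"],q["extent"],m.sum(),M["m10"]/M["m00"],M["m01"]/M["m00"])
    r=ctrl.trace(c,"weight")
    for q in r: print("weight",c,q["p"],q["extent"],q["region"].sum())
def crop(I,x0,y0,x1,y1,n):
    k=min(800//(x1-x0),600//(y1-y0)); cv2.imwrite(f"pics/{n}.png",cv2.resize(I[y0:y1,x0:x1,::-1],None,fx=k,fy=k,interpolation=cv2.INTER_CUBIC)); print(n,k)
crop(im,230,140,330,240,"c1"); crop(im,110,180,165,240,"c2"); crop(si,220,160,320,235,"c3"); crop(si,185,115,235,165,"c4")
```

```text
disc top 77 [246.93506494 159.37662338] [0.61041986 0.0555164  0.018     ]
disc side 27 [276.03703704 182.11111111] [0.60809158 0.05693861 0.018     ]
top 0.88 [136.5, 268.2, 212.8, 317.6] 2404 175.5008319467554 293.34359400998335
top 0.87 [345.3, 271.7, 429.8, 365.9] 4492 381.5514247551202 321.3548530721282
top 0.77 [260.9, 162.2, 303.8, 234.6] 2403 283.65834373699545 200.56970453599666
weight top 0.55 [119.5, 188.1, 158.9, 234.6] 862
side 0.84 [147.2, 158.8, 190.6, 198.8] 1090 165.7119266055046 178.8577981651376
side 0.77 [230.8, 194.3, 288.8, 230.2] 1283 258.63055339049106 210.85502727981293
side 0.7 [150.9, 284.6, 242.8, 339.5] 3474 198.17299942429477 312.03166378814046
side 0.69 [304.0, 156.7, 340.4, 196.5] 366 321.42896174863387 173.80601092896174
weight side 0.9 [196.7, 128.1, 225.0, 154.9] 409
weight side 0.36 [305.0, 158.0, 342.2, 194.8] 430
c1 6
c2 10
c3 8
c4 12
```

View pics/c1.png

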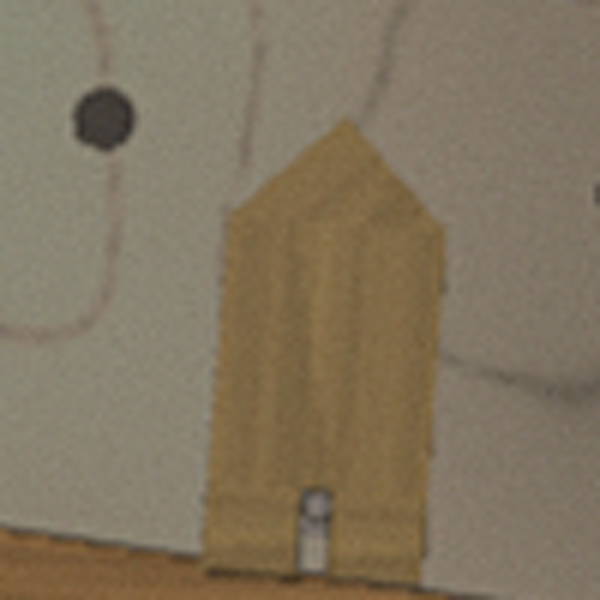

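View pics/c2.png

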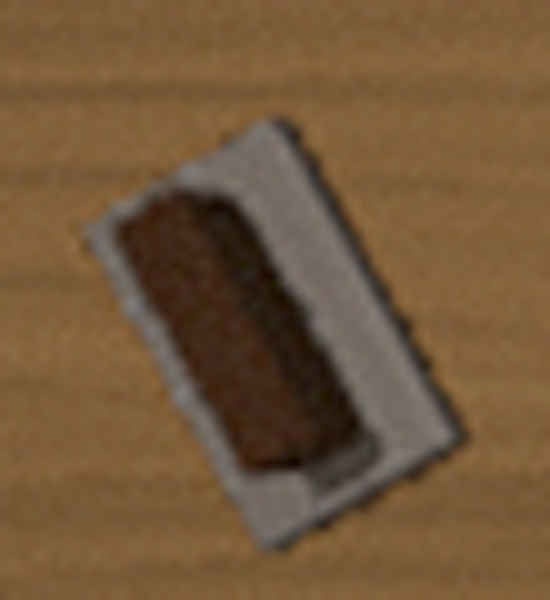

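View pics/c3.png

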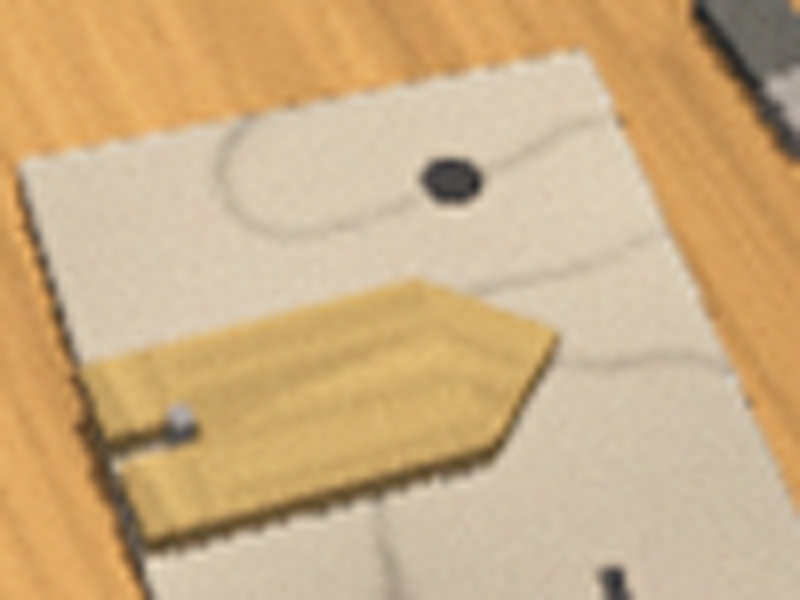

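View pics/c4.png

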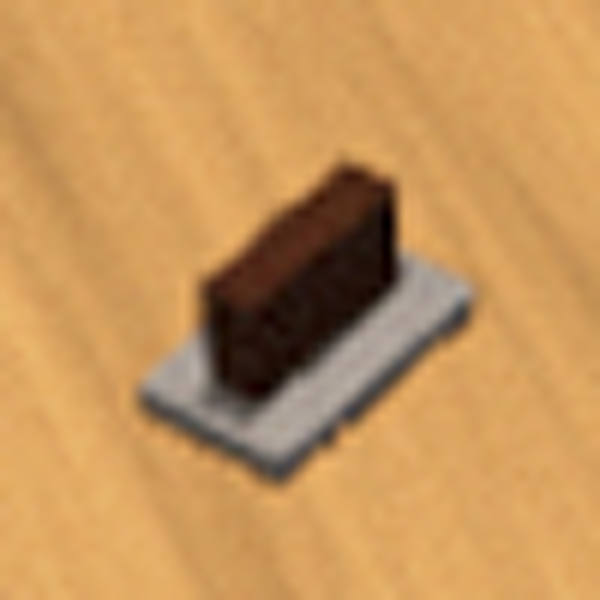

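The crops agree with the network finds. The template is straddling the pin, and all four weight plate corners can be read. I'll fit both poses from these corners.

```bash
cat >> h.py <<'E'
def fit(body,pts):
    b=np.array(body,float);p=np.array(pts)[:,:2]
    bc,pc=b.mean(0),p.mean(0); B=b-bc;P=p-pc
    th=np.arctan2((B[:,0]*P[:,1]-B[:,1]*P[:,0]).sum(),(B*P).sum())
    R=np.array([[np.cos(th),-np.sin(th)],[np.sin(th),np.cos(th)]]); t=pc-R@bc
    return t,np.degrees(th),np.linalg.norm(P-B@R.T,axis=1)
def unc(pts,k,x0,y0): return [((x+.5)/k-.5+x0,(y+.5)/k-.5+y0) for x,y in pts]
TB=[(.170,0),(.1225,.0475),(.1225,-.0475),(-.03,.0475),(-.03,-.0475)]
E
python3 - <<'E'
from h import *
px=unc([(347,118),(230,213),(443,226),(205,572),(422,585)],6,230,140)
P=[w("top",p,.032) for p in px]; print("tmpl top",fit(TB,P), np.round(P[0],4))
px=unc([(558,332),(420,280),(492,458),(85,364),(148,545)],8,220,160)
P=[w("side",p,.032) for p in px]; print("tmpl side",fit(TB,P))
print("pin", w("top",unc([(318,500)],6,230,140)[0],.044), w("side",unc([(180,412)],8,220,160)[0],.044))
WB=[(.05,.03),(.05,-.03),(-.05,-.03),(-.05,.03)]
px=unc([(90,230),(275,120),(465,437),(268,550)],10,110,180)
print("w top",fit(WB,[w("top",p,.012) for p in px]))
px=unc([(140,390),(278,470),(470,290),(345,200)],12,185,115)
px=unc([(278,470),(140,390),(470,290)],12,185,115)
# corner ids: near-robot: top-view bottom (268,550)->(-.05,.03)?
print([w("side",p,.012).round(4) for p in px]);print([w("top",p,.012).round(4) for p in unc([(90,230),(275,120),(465,437),(268,550)],10,110,180)])
E
```

```text
tmpl top (array([ 0.4418751 , -0.03983151]), np.float64(-3.2123717669299894), array([0.00183285, 0.00139577, 0.00267355, 0.00165473, 0.00114666])) [ 0.6101 -0.0505  0.032 ]
tmpl side (array([ 0.4386798 , -0.03974977]), np.float64(-4.759825894914187), array([0.0034916 , 0.00155436, 0.0052478 , 0.00328999, 0.00234956]))
pin [ 0.44481783 -0.03876591  0.044     ] [ 0.43962227 -0.03716102  0.044     ]
w top (array([0.46459099, 0.34356059]), np.float64(31.798317105432467), array([0.00197384, 0.00210554, 0.00059588, 0.00158289]))
[array([0.4331, 0.2916, 0.012 ]), array([0.4047, 0.3424, 0.012 ]), array([0.5178, 0.3458, 0.012 ])]
[array([0.4912, 0.3934, 0.012 ]), array([0.5211, 0.3455, 0.012 ]), array([0.4382, 0.2922, 0.012 ]), array([0.4078, 0.3431, 0.012 ])]
```

```bash
cat >> h.py <<'E'
from scipy.spatial.transform import Rotation as Ro
def go(x,y,z,a):
    """row for target TCP, tool pointing down, tool-x at angle a deg"""
    o=ctrl.get_obs(); R=Ro.from_quat(o["eef_rot"]); a=np.radians(a)
    X=np.array([np.cos(a),np.sin(a),0]);Z=np.array([0,0,-1.]);T=Ro.from_matrix(np.c_[X,np.cross(Z,X),Z])
    return (R.inv().apply(np.array([x,y,z])-o["ee_pos"])*100).round(2).tolist()+np.degrees((R.inv()*T).as_rotvec()).round(2).tolist()
PIN=np.array([.4405,-.0395])
def tp(h,x,y):
    h=np.radians(h); return PIN+[np.cos(h)*x-np.sin(h)*y,np.sin(h)*x+np.cos(h)*y]
def state():
    o=ctrl.get_obs(); R=Ro.from_quat(o["eef_rot"]).as_matrix(); print(round(o["time_s"],2),np.round(o["ee_pos"],4),"xang",np.degrees(np.arctan2(R[1,0],R[0,0])).round(2),"tilt",R[2,2].round(4),"F",np.round(o["ft_force"],1),"w",round(o["width"],4),"j",np.round(o["joints"],2))
E
python3 - <<'E'
from h import *
state(); print(go(*tp(-4,.1,-.083),.12,176))
E
```

```text
1.6 [0.2576 0.5695 0.2227] xang 155.66 tilt -1.0 F [0.3 0.2 0.3] w 0.0879 j [-1.21  0.41 -0.01  1.6   0.01  1.13 -0.08]
[-54.02, -52.25, 10.26, 0.0, 0.0, -20.34]
```

```bash
python3 -m pendant '[[[-54,-52.2,5,0,0,-20.3,-1],[-54,-52.2,5,0,0,-20.3,-1],[-54,-52.2,5,0,0,-20.3,-1],[-54,-52.2,5,0,0,-20.3,-1],[-54,-52.2,5,0,0,-20.3,-1],[-54,-52.2,5,0,0,-20.3,-1],[-54,-52.2,5,0,0,-20.3,-1],[-54,-52.2,5,0,0,-20.3,-1],[-54,-52.2,5,0,0,-20.3,-1],[-54,-52.2,5,0,0,-20.3,-1],[-54,-52.2,5,0,0,-20.3,-1],[-54,-52.2,5,0,0,-20.3,-1]]]' 20; python3 -c "
from h import *
state(); print(go(*tp(-4,.1,-.083),.12,176))"
```

```text
time_s: 2.8
ee_pos: [0.4789, 0.011, 0.1831]
eef_rot: [0.035, 0.999, 0.0, 0.001]
ft_force: [0.3, 1.2, -0.1]
width: 0.0003
2.8 [0.4789 0.011  0.1831] xang 175.97 tilt -1.0 F [ 0.3  1.2 -0.1] w 0.0003 j [-0.35  0.2   0.27  2.   -0.07  0.94  1.45]
[-6.52, -13.61, 6.31, 0.03, 0.06, -0.03]
```

```bash
python3 -m pendant '[[[-6.5,-13.6,0,0,0,0,-1],[-6.5,-13.6,0,0,0,0,-1],[-6.5,-13.6,0,0,0,0,-1],[-6.5,-13.6,4,0,0,0,-1],[-6.5,-13.6,8,0,0,0,-1],[-6.5,-13.6,12,0,0,0,-1],[-6.5,-13.6,13,0,0,0,-1],[-6.5,-13.6,13,0,0,0,-1],[-6.5,-13.6,13,0,0,0,-1]]]'; python3 -c "
from h import *
state(); print(go(*tp(-4,.1,-.083),.023,176))
snap('top','t1');snap('side','s1')"
```

```text
time_s: 3.7
ee_pos: [0.5346, -0.1276, 0.0543]
eef_rot: [0.035, 0.999, -0.0, 0.001]
ft_force: [0.0, -0.2, -0.0]
width: 0.0007
3.7 [ 0.5346 -0.1276  0.0543] xang 175.96 tilt -1.0 F [ 0.  -0.2 -0. ] w 0.0007 j [-0.08  0.5   0.29  1.95 -0.21  0.71  1.84]
[0.01, -0.17, 3.13, -0.01, 0.1, -0.04]
```

```bash
python3 -m pendant '[[[0,-0.1,2,0,0,0,-1],[0,-0.1,3.1,0,0,0,-1],[0,-0.1,3.1,0,0,0,-1]]]'
python3 - <<'E'
from h import *
state(); a=snap('top','t2');b=snap('side','s2')
cv2.imwrite('pics/c5.png',np.hstack([cv2.resize(a[140:250,230:340,::-1],(400,400)),cv2.resize(b[160:260,220:320,::-1],(400,400))]))
# plan: contact y = -(.0475+.0135)
for h in (-4,0,5,10,15,20,25,28): print(h,go(*tp(h,.1,-.061),.023,180+h))
E
```

```text
time_s: 4.1
ee_pos: [0.5331, -0.128, 0.0215]
eef_rot: [0.035, 0.999, 0.0, -0.0]
ft_force: [0.2, -0.2, 0.0]
width: 0.0006
4.1 [ 0.5331 -0.128   0.0215] xang 175.97 tilt -1.0 F [ 0.2 -0.2  0. ] w 0.0006 j [-0.06  0.55  0.27  1.97 -0.23  0.65  1.86]
-4 [-0.08, 2.11, -0.06, 0.0, 0.02, -0.04]
0 [-0.48, 2.82, -0.06, 0.0, 0.02, -4.04]
5 [-0.91, 3.75, -0.06, -0.0, 0.02, -9.04]
10 [-1.25, 4.71, -0.06, -0.0, 0.02, -14.04]
15 [-1.52, 5.7, -0.06, -0.0, 0.02, -19.04]
20 [-1.69, 6.71, -0.06, -0.0, 0.02, -24.04]
25 [-1.78, 7.73, -0.06, -0.0, 0.02, -29.04]
28 [-1.79, 8.34, -0.06, -0.01, 0.02, -32.04]
```

View pics/c5.png

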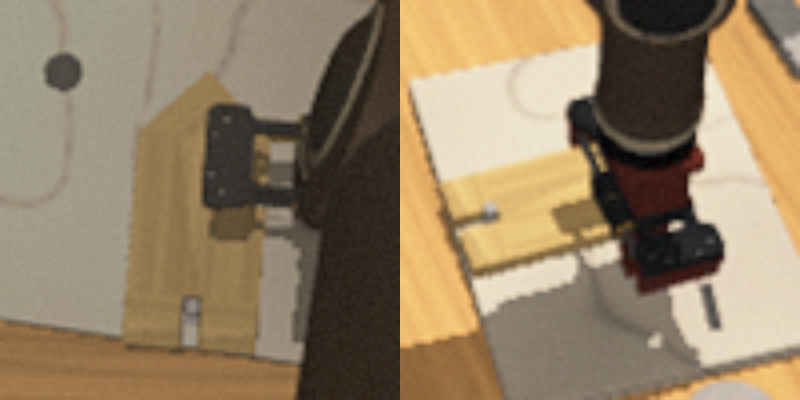

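The fingers are down beside the template's right side, clear of it. Next I push along the arc to about 18 degrees and turn the tool with the template.

```bash
python3 -m pendant '[[[0,1.2,-0.1,0,0,0,-1],[-0.1,2.1,-0.1,0,0,0,-1],[-0.3,2.5,-0.1,0,0,-2,-1],[-0.5,2.8,-0.1,0,0,-4,-1],[-0.7,3.3,-0.1,0,0,-6.5,-1],[-0.9,3.75,-0.1,0,0,-9,-1],[-1.1,4.2,-0.1,0,0,-11.5,-1],[-1.25,4.7,-0.1,0,0,-14,-1],[-1.4,5.2,-0.1,0,0,-16.5,-1],[-1.5,5.7,-0.1,0,0,-19,-1],[-1.6,6.1,-0.1,0,0,-21,-1],[-1.65,6.3,-0.1,0,0,-22,-1]]]'
python3 - <<'E'
from h import *
state(); a=snap('top','t3');b=snap('side','s3')
cv2.imwrite('pics/c6.png',np.hstack([cv2.resize(a[140:250,230:340,::-1],(400,400)),cv2.resize(b[160:260,220:320,::-1],(400,400))]))
for h in (18,20,22,24,26,28,29,30): print(h,go(*tp(h,.1,-.061),.0225,180+h))
E
```

```text
time_s: 5.4
ee_pos: [0.5545, -0.066, 0.0227]
eef_rot: [-0.157, 0.988, 0.0, -0.0]
ft_force: [-0.4, -1.7, 1.9]
width: 0.0008
5.4 [ 0.5545 -0.066   0.0227] xang -161.88 tilt -1.0 F [-0.4 -1.7  1.9] w 0.0008 j [-0.1   0.55  0.17  1.94 -0.15  0.66  2.05]
18 [0.0, -0.07, 0.02, 0.03, -0.01, 0.04]
20 [-0.2, 0.29, 0.02, 0.03, -0.01, -1.96]
22 [-0.4, 0.64, 0.02, 0.03, -0.01, -3.96]
24 [-0.58, 1.01, 0.02, 0.03, -0.01, -5.96]
26 [-0.75, 1.38, 0.02, 0.03, -0.01, -7.96]
28 [-0.9, 1.76, 0.02, 0.03, -0.01, -9.96]
29 [-0.98, 1.95, 0.02, 0.03, -0.01, -10.96]
30 [-1.05, 2.14, 0.02, 0.03, -0.01, -11.96]
```

View pics/c6.png

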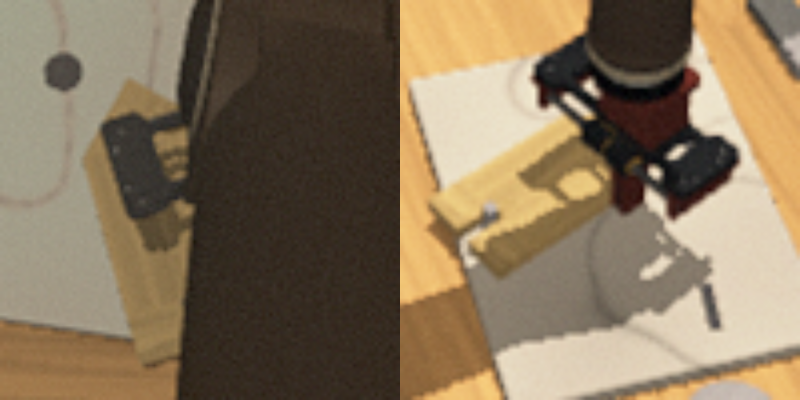

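```bash
python3 -m pendant '[[[-0.2,0.3,0,0,0,-2,-1],[-0.4,0.65,0,0,0,-4,-1],[-0.6,1,0,0,0,-6,-1],[-0.75,1.4,0,0,0,-8,-1],[-0.8,1.55,0,0,0,-9,-1],[-0.9,1.75,0,0,0,-10,-1],[-0.9,1.75,0,0,0,-10,-1]]]'
python3 - <<'E'
from h import *
state(); a=snap('top','t4');b=snap('side','s4')
cv2.imwrite('pics/c7.png',np.hstack([cv2.resize(a[140:240,230:330,::-1],(400,400)),cv2.resize(b[160:260,220:320,::-1],(400,400))]))
for h in (28,28.5,29,29.5,30,30.5,31): print(h,go(*tp(h,.1,-.061),.0225,180+h))
E
```

```text
time_s: 6.2
ee_pos: [0.5575, -0.0468, 0.0227]
eef_rot: [-0.242, 0.97, 0.0, -0.0]
ft_force: [0.1, -0.7, -0.3]
width: 0.0005
6.2 [ 0.5575 -0.0468  0.0227] xang -151.98 tilt -1.0 F [ 0.1 -0.7 -0.3] w 0.0005 j [-0.1   0.55  0.12  1.94 -0.11  0.66  2.15]
28 [-0.03, 0.06, 0.03, 0.01, -0.0, -0.05]
28.5 [-0.08, 0.15, 0.03, 0.01, -0.0, -0.55]
29 [-0.13, 0.24, 0.03, 0.01, -0.0, -1.05]
29.5 [-0.19, 0.33, 0.03, 0.01, -0.0, -1.55]
30 [-0.24, 0.42, 0.03, 0.01, -0.0, -2.05]
30.5 [-0.29, 0.51, 0.03, 0.01, -0.0, -2.55]
31 [-0.34, 0.6, 0.03, 0.01, -0.0, -3.05]
```

View pics/c7.png

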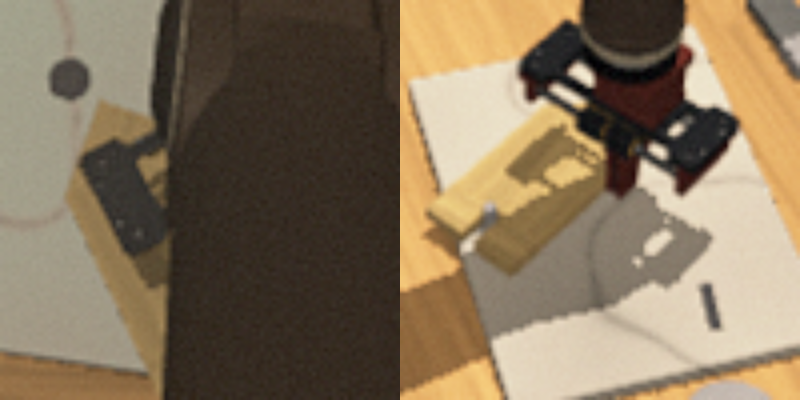

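```bash
python3 -m pendant '[[[0,-1.5,0,0,0,0,-1],[0,-3,0,0,0,0,-1],[0,-3,-5,0,0,0,-1],[0,-3,-10,0,0,0,-1],[2,-7,-15,0,0,0,-1],[4,-11,-15,0,0,0,-1],[6,-15,-15,0,0,0,-1],[6,-17,-15,0,0,0,-1]]]'
python3 - <<'E'
from h import *
state(); a=snap('top','t5');b=snap('side','s5')
cv2.imwrite('pics/c8.png',cv2.resize(a[140:240,230:330,::-1],None,fx=6,fy=6,interpolation=cv2.INTER_CUBIC))
cv2.imwrite('pics/c9.png',cv2.resize(b[160:235,220:320,::-1],None,fx=8,fy=8,interpolation=cv2.INTER_CUBIC))
E
```

```text
time_s: 7.1
ee_pos: [0.5828, -0.2342, 0.1745]
eef_rot: [-0.238, 0.971, -0.002, 0.0]
ft_force: [-0.4, -1.0, 0.5]
width: 0.001
7.1 [ 0.5828 -0.2342  0.1745] xang -152.49 tilt -1.0 F [-0.4 -1.   0.5] w 0.001 j [ 0.16  0.46  0.2   1.66 -0.1   1.03  2.44]
```

View pics/c8.png

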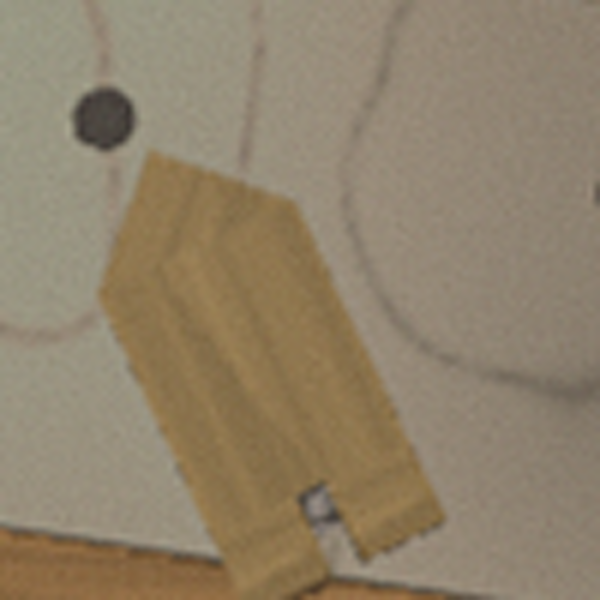

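View pics/c9.png

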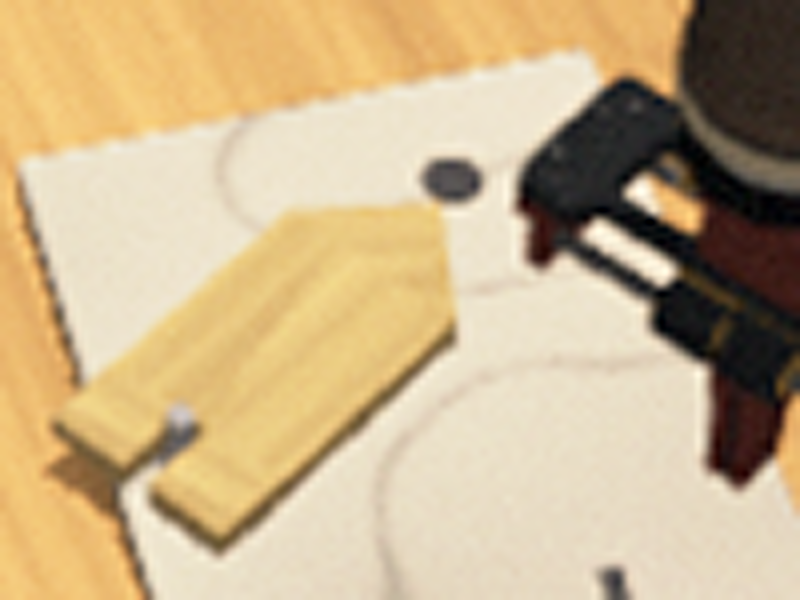

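Run:
```python
from h import *
a=cv2.imread('pics/t5.png');b=cv2.imread('pics/s5.png')
TB6=[(.170,0),(.1225,.0475),(.1225,-.0475),(-.03,-.0475),(-.03,-.007),(-.03,.007)]
P=[w("top",p,.032) for p in unc([(150,152),(98,292),(295,200),(443,520),(362,560),(328,577)],6,230,140)]
f=fit(TB6,P);print(f)
P2=[w("side",p,.032) for p in unc([(440,204),(292,210),(455,333),(53,424),(220,550)],8,220,160)]
g=fit(TB,P2);print(g)
dt=w("top",unc([(104,119)],6,230,140)[0],.018)[:2];ds=w("side",unc([(452,180)],8,220,160)[0],.018)[:2]
pt=w("top",unc([(321,503)],6,230,140)[0],.044)[:2];ps=w("side",unc([(181,411)],8,220,160)[0],.044)[:2]
print(dt,ds,pt,ps)
for o,d,N in((f[0],dt,P[0][:2]),(g[0],ds,P2[0][:2]),(pt,dt,P[0][:2]),(ps,ds,P2[0][:2])):
    v=d-o;n=N-o;print("need",np.degrees(np.arctan2(v[1],v[0])),"by nose",np.degrees(np.arctan2(n[1],n[0])),np.hypot(*v),np.hypot(*n))
```

```text
(array([ 0.44253344, -0.03851694]), np.float64(25.676771954411507), array([0.00175106, 0.00101239, 0.00046485, 0.00133584, 0.00114141,
       0.00120255]))
(array([ 0.43871341, -0.04248495]), np.float64(26.121901089476577), array([0.00280987, 0.00391397, 0.00380769, 0.00135042, 0.00265937]))
[0.6103123  0.05556328] [0.60827307 0.05711487] [ 0.44357064 -0.04005008] [ 0.44020116 -0.03683318]
need 29.281066474153125 by nose 25.856771948122894 0.192356005341352 0.16833153673054715
need 30.430096584892333 by nose 26.91087990251649 0.19664842422666048 0.17153812431773918
need 29.830914957973423 by nose 26.481297750398376 0.19221002766538728 0.1680767950844446
need 29.204113602799772 by nose 25.418998417665943 0.1925471429730718 0.16771031354018898
```

The template is at about 26° and is still seated on the pin. The disc is at about 29.6°, so roughly 3.7° more is needed. I'll make a second push.

```bash
python3 -c "
from h import *
state(); print(go(*tp(28,.1,-.09),.15,208)); print(go(*tp(28,.1,-.09),.023,208))"
```

```text
7.2 [ 0.584  -0.232   0.1732] xang -152.46 tilt -1.0 F [ 0.6 -0.8 -0.4] w 0.0004 j [ 0.15  0.46  0.2   1.66 -0.1   1.03  2.44]
[-6.25, 14.79, 2.27, -0.17, -0.03, -0.46]
[-6.26, 14.83, 14.97, -0.17, -0.03, -0.46]
```

```bash
python3 -m pendant '[[[-2,5,0,0,0,0,-1],[-4,10,0,0,0,0,-1],[-6.2,14.4,2,0,0,-0.5,-1],[-6.2,14.4,6,0,0,-0.5,-1],[-6.2,14.4,10,0,0,-0.5,-1],[-6.2,14.4,13,0,0,-0.5,-1],[-6.2,14.4,15,0,0,-0.5,-1],[-6.2,14.4,15,0,0,-0.5,-1],[-6.2,14.4,15,0,0,-0.5,-1]]]'; python3 -c "
from h import *
state()
for h in (24,28,30,31,31.7,32): print(h,go(*tp(h,.1,-.061),.0225,180+h))"
```

```text
time_s: 8.1
ee_pos: [0.5713, -0.0691, 0.0224]
eef_rot: [-0.246, 0.969, 0.0, -0.001]
ft_force: [0.2, -0.5, -0.7]
width: 0.0003
8.1 [ 0.5713 -0.0691  0.0224] xang -151.53 tilt -1.0 F [ 0.2 -0.5 -0.7] w 0.0003 j [-0.06  0.57  0.12  1.89 -0.11  0.68  2.2 ]
24 [0.6, 1.98, -0.01, 0.04, -0.05, 4.47]
28 [0.14, 2.65, -0.01, 0.04, -0.05, 0.47]
30 [-0.07, 3.01, -0.01, 0.04, -0.05, -1.53]
31 [-0.17, 3.18, -0.01, 0.04, -0.05, -2.53]
31.7 [-0.24, 3.31, -0.01, 0.04, -0.05, -3.23]
32 [-0.27, 3.36, -0.01, 0.04, -0.05, -3.53]
```

```bash
python3 -m pendant '[[[0.1,1.2,0,0,0,0,-1],[0.1,2.2,0,0,0,0,-1],[0.1,2.6,0,0,0,0,-1],[0,2.8,0,0,0,-0.5,-1],[-0.1,3,0,0,0,-1.5,-1],[-0.2,3.2,0,0,0,-2.5,-1],[-0.25,3.3,0,0,0,-3.2,-1],[-0.25,3.3,0,0,0,-3.2,-1],[-0.25,3.3,0,0,0,-3.2,-1]]]'; python3 -c "
from h import *
state()
for h in (31,31.7): print(h,go(*tp(h,.1,-.061),.0225,180+h))"
python3 -m pendant '[[[0,-1.5,0,0,0,0,-1],[0,-3,0,0,0,0,-1],[0,-3,-5,0,0,0,-1],[0,-3,-10,0,0,0,-1],[2,-7,-15,0,0,0,-1],[4,-11,-15,0,0,0,-1],[6,-15,-15,0,0,0,-1],[6,-17,-15,0,0,0,-1],[6,-17,-15,0,0,0,-1]]]'
python3 - <<'E'
from h import *
state(); a=snap('top','t6');b=snap('side','s6')
cv2.imwrite('pics/c10.png',cv2.resize(a[140:240,230:330,::-1],None,fx=6,fy=6,interpolation=cv2.INTER_CUBIC))
cv2.imwrite('pics/c11.png',cv2.resize(b[160:235,220:320,::-1],None,fx=8,fy=8,interpolation=cv2.INTER_CUBIC))
E
```

```text
time_s: 9.0
ee_pos: [0.5583, -0.0392, 0.0229]
eef_rot: [-0.273, 0.962, -0.0, 0.0]
ft_force: [1.4, 0.1, 0.5]
width: 0.0006
9.0 [ 0.5583 -0.0392  0.0229] xang -148.36 tilt -1.0 F [1.4 0.1 0.5] w 0.0006 j [-0.1   0.55  0.11  1.93 -0.09  0.66  2.19]
31 [0.12, -0.06, 0.04, -0.01, 0.03, 0.64]
31.7 [0.04, 0.06, 0.04, -0.01, 0.03, -0.06]
time_s: 9.9
ee_pos: [0.596, -0.2214, 0.1728]
eef_rot: [-0.27, 0.963, -0.001, -0.0]
ft_force: [0.8, 0.4, 0.1]
width: 0.0004
9.9 [ 0.596  -0.2214  0.1728] xang -148.72 tilt -1.0 F [0.8 0.4 0.1] w 0.0004 j [ 0.15  0.47  0.18  1.64 -0.09  1.04  2.48]
```

View pics/c10.png

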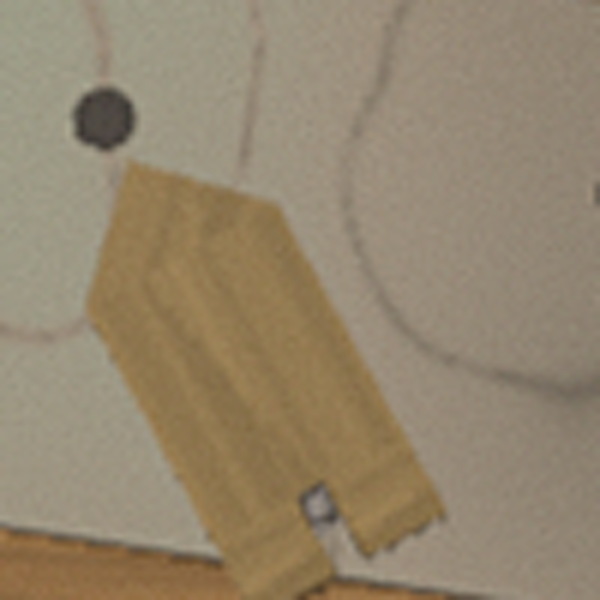

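View pics/c11.png

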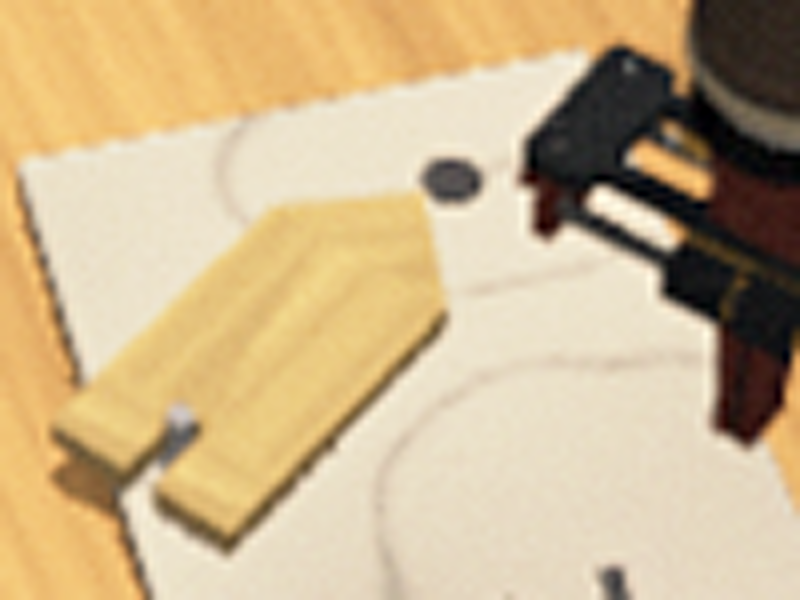

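```bash
cat > m.py <<'E'
from h import *
def meas(tp_,sp_,ti,si):
    TB6=[(.170,0),(.1225,.0475),(.1225,-.0475),(-.03,-.0475),(-.03,-.007),(-.03,.007)]
    P=[w("top",p,.032) for p in unc(tp_,6,230,140)]; f=fit(TB6,P)
    P2=[w("side",p,.032) for p in unc(sp_,8,220,160)]; g=fit(TB,P2)
    print(f,g)
    dt=np.array([.6103,.0556]);ds=np.array([.6083,.0571])
    for o,d,N in((f[0],dt,P[0][:2]),(g[0],ds,P2[0][:2]),((.4436,-.04),dt,P[0][:2]),((.4402,-.0368),ds,P2[0][:2])):
        v=d-o;n=N-o;print("need",np.degrees(np.arctan2(v[1],v[0])),"by nose",np.degrees(np.arctan2(n[1],n[0])),np.hypot(*v),np.hypot(*n))
    # silhouette refine
    from scipy.optimize import minimize
    for c,im,f0 in(("top",ti,f),("side",si,g)):
        I=cv2.imread(im); hsv=cv2.cvtColor(I,cv2.COLOR_BGR2HSV).astype(float)
        x0,y0,x1,y1=(230,140,325,234) if c=="top" else (222,175,290,235)
        S=hsv[y0:y1,x0:x1,1]
        full=np.array([(.170,0),(.1225,-.0475),(-.03,-.0475),(-.03,-.007),(.007,-.007),(.007,.007),(-.03,.007),(-.03,.0475),(.1225,.0475)])
        k=8
        def mask(q,z=.032):
            R=np.array([[np.cos(q[2]),-np.sin(q[2])],[np.sin(q[2]),np.cos(q[2])]])
            pl=np.array([proj(c,(*(R@b+q[:2]),z)) for b in full])
            m=np.zeros(((y1-y0)*k,(x1-x0)*k),np.uint8)
            cv2.fillPoly(m,[np.round(((pl-[x0,y0]+.5)*k-.5)*16).astype(np.int32)],255,shift=4)
            return cv2.resize(m,(x1-x0,y1-y0),interpolation=cv2.INTER_AREA)/255.
        # board pixels: low saturation; compare only near template outline within board
        def cost(q):
            m=mask(q); a=S[m>.95]; ring=cv2.dilate(m,np.ones((5,5)))-m
            mod=m*np.median(a)+(1-m)*np.median(S[(ring>.9)&(S<70)] if ((ring>.9)&(S<70)).any() else 40)
            sel=(cv2.dilate(m,np.ones((5,5)))>.02)&((S<np.median(a)+25))
            return np.clip(np.abs(mod-S)[sel],0,60).sum()
        q=np.array([*f0[0],np.radians(f0[1])]);s=np.array([[0,0,0],[.003,0,0],[0,.003,0],[0,0,.03]])
        r=minimize(cost,q,method="Nelder-Mead",options=dict(initial_simplex=q+s,maxiter=200))
        print(c,"silh",r.x[:2].round(4),np.degrees(r.x[2]).round(2),cost(q),r.fun)
E
python3 - <<'E'
from m import *
meas([(130,161),(87,306),(280,203),(445,518),(372,558),(332,580)],[(418,190),(275,207),(446,313),(52,430),(230,551)],'pics/t6.png','pics/s6.png')
meas([(150,152),(98,292),(295,200),(443,520),(362,560),(328,577)],[(440,204),(292,210),(455,333),(53,424),(220,550)],'pics/t5.png','pics/s5.png')
E
```

```text
(array([ 0.44169387, -0.03928891]), np.float64(28.911805227366248), array([0.00083062, 0.00075997, 0.0007036 , 0.00141936, 0.00333825,
       0.00229186])) (array([ 0.43946784, -0.04259091]), np.float64(30.321364616086566), array([0.00312067, 0.00328773, 0.00129348, 0.00092478, 0.00475934]))
need 29.370132547817352 by nose 29.18478786253067 0.19347333842487552 0.1698139283938202
need 30.56072482539361 by nose 31.22646424691958 0.1960677815053606 0.17156855207920088
need 29.83363735505803 by nose 29.71193971560112 0.19216724486758918 0.16850365680724835
need 29.18755411558632 by nose 29.666899249698176 0.1925482277249001 0.1680025635740338
top silh [ 0.4427 -0.0395] 29.55 12453.866666666665 11105.333333333332
side silh [ 0.44   -0.0442] 31.29 15993.270588235295 15644.494117647058
(array([ 0.44253344, -0.03851694]), np.float64(25.676771954411507), array([0.00175106, 0.00101239, 0.00046485, 0.00133584, 0.00114141,
       0.00120255])) (array([ 0.43871341, -0.04248495]), np.float64(26.121901089476577), array([0.00280987, 0.00391397, 0.00380769, 0.00135042, 0.00265937]))
need 29.29239860911154 by nose 25.856771948122894 0.1923632438448435 0.16833153673054715
need 30.42238624352966 by nose 26.91087990251649 0.19666411303477813 0.17153812431773918
need 29.83363735505803 by nose 26.47047519094244 0.19216724486758918 0.16802818694857058
need 29.18755411558632 by nose 25.408590191884176 0.1925482277249001 0.1676971255994057
top silh [ 0.4424 -0.0398] 26.22 12806.529411764706 11376.023529411765
side silh [ 0.4386 -0.0407] 26.28 16494.035294117646 15503.368627450982
```

Both cameras put the nose within about 0.5° of the disc direction, and the template is still seated on the pin. The weight is next.

```bash
python3 -c "
from h import *
state(); print(go(.463,.344,.15,211.8))"
```

```text
10.0 [ 0.5958 -0.2161  0.1722] xang -148.44 tilt -1.0 F [0.4 0.5 0.4] w 0.0007 j [ 0.14  0.47  0.18  1.64 -0.09  1.04  2.47]
[-18.01, 54.67, 2.26, 0.06, -0.04, -0.24]
```

```bash
python3 -m pendant '[[[-18,54.6,0,0,0,0,1],[-18,54.6,0,0,0,0,1],[-18,54.6,0,0,0,0,1],[-18,54.6,0,0,0,0,1],[-18,54.6,0,0,0,0,1],[-18,54.6,0,0,0,0,1],[-18,54.6,0,0,0,0,1],[-18,54.6,0,0,0,0,1],[-18,54.6,0,0,0,0,1],[-18,54.6,0,0,0,0,1],[-18,54.6,0,0,0,0,1],[-18,54.6,0,0,0,0,1]]]'; python3 -m pendant '[[[0,0,0,0,0,0,1],[0,0,0,0,0,0,1]]]' ;python3 -c "
from h import *
state(); print(go(.463,.344,.02,211.8))"
```

```text
time_s: 11.2
ee_pos: [0.4589, 0.35, 0.1728]
eef_rot: [-0.276, 0.961, 0.001, -0.0]
ft_force: [0.5, -1.0, -0.5]
width: 0.0876
time_s: 11.4
ee_pos: [0.4615, 0.3445, 0.1724]
eef_rot: [-0.274, 0.962, -0.0, -0.001]
ft_force: [-0.1, -0.8, 0.2]
width: 0.0879
11.4 [0.4615 0.3445 0.1724] xang -148.17 tilt -1.0 F [-0.1 -0.8  0.2] w 0.0879 j [-0.71  0.38 -0.02  1.77  0.01  0.99  1.39]
[-0.12, -0.12, 15.24, -0.02, -0.07, 0.03]
```

```bash
python3 -m pendant '[[[-0.1,-0.1,4,0,0,0,1],[-0.1,-0.1,8,0,0,0,1],[-0.1,-0.1,11,0,0,0,1],[-0.1,-0.1,13,0,0,0,1],[-0.1,-0.1,14.5,0,0,0,1],[-0.1,-0.1,15.2,0,0,0,1],[-0.1,-0.1,15.2,0,0,0,1],[-0.1,-0.1,15.2,0,0,0,1]]]'
python3 - <<'E'
from h import *
state(); a=snap('top','t7');b=snap('side','s7')
cv2.imwrite('pics/c12.png',np.hstack([cv2.resize(a[170:250,100:180,::-1],(400,400)),cv2.resize(b[95:175,170:250,::-1],(400,400))]))
E
```

```text
time_s: 12.2
ee_pos: [0.4648, 0.3438, 0.0217]
eef_rot: [-0.273, 0.962, 0.0, 0.001]
ft_force: [0.2, 0.6, 1.0]
width: 0.0878
12.2 [0.4648 0.3438 0.0217] xang -148.36 tilt -1.0 F [0.2 0.6 1. ] w 0.0878 j [-0.7   0.58 -0.02  1.88  0.02  0.68  1.38]
```

View pics/c12.png

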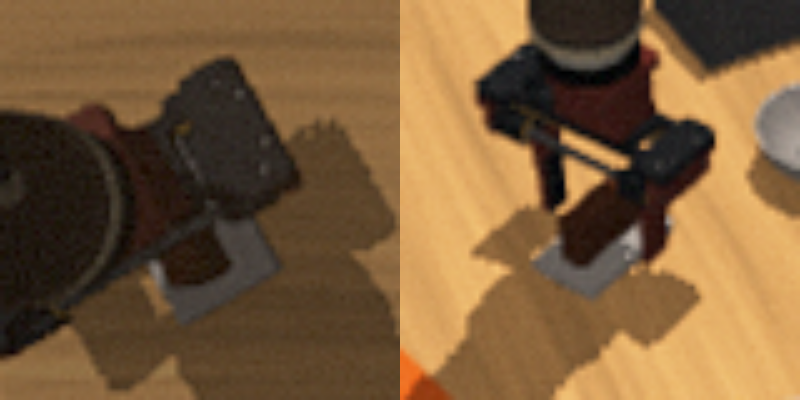

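The fingers straddle the handle without touching it, so I close them.

```bash
python3 -m pendant '[[[0,0,0,0,0,0,-1],[0,0,0,0,0,0,-1],[0,0,0,0,0,0,-1],[0,0,0,0,0,0,-1],[0,0,0,0,0,0,-1],[0,0,0,0,0,0,-1],[0,0,0,0,0,0,-1],[0,0,0,0,0,0,-1]]]' 40; python3 -c "
from h import *
state()"; python3 -m pendant '[[[0,0,-1,0,0,0,-1],[0,0,-3,0,0,0,-1],[0,0,-6,0,0,0,-1],[0,0,-9,0,0,0,-1],[0,0,-11,0,0,0,-1],[0,0,-11,0,0,0,-1],[0,0,-11,0,0,0,-1]]]';python3 - <<'E'
from h import *
state(); a=snap('top','t8');b=snap('side','s8')
cv2.imwrite('pics/c13.png',np.hstack([cv2.resize(a[150:270,80:200,::-1],(400,400)),cv2.resize(b[75:175,160:260,::-1],(400,400))]))
E
```

```text
time_s: 13.1
ee_pos: [0.4641, 0.3436, 0.0208]
eef_rot: [-0.273, 0.962, -0.0, -0.0]
ft_force: [0.8, -0.1, -1.4]
width: 0.0274
13.1 [0.4641 0.3436 0.0208] xang -148.34 tilt -1.0 F [ 0.8 -0.1 -1.4] w 0.0274 j [-0.7   0.58 -0.03  1.88  0.02  0.68  1.38]
time_s: 13.8
ee_pos: [0.4637, 0.3433, 0.1304]
eef_rot: [-0.273, 0.962, -0.0, -0.0]
ft_force: [0.6, -0.2, -6.5]
width: 0.0219
13.8 [0.4637 0.3433 0.1304] xang -148.34 tilt -1.0 F [ 0.6 -0.2 -6.5] w 0.0219 j [-0.7   0.43 -0.02  1.81  0.01  0.9   1.39]
```

View pics/c13.png

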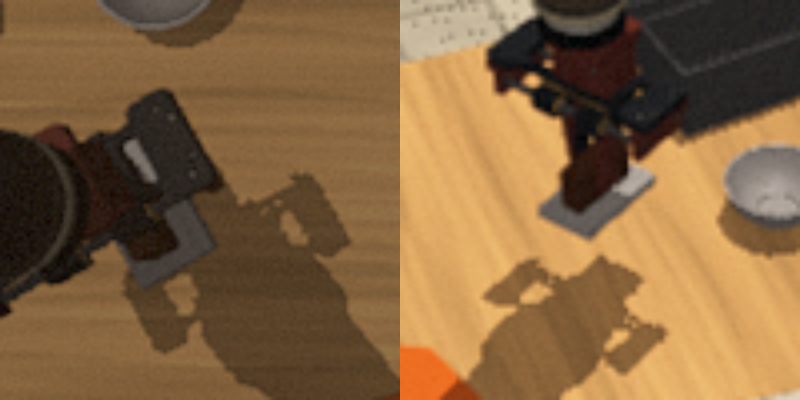

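Run:
```python
from h import *
b=cv2.imread('pics/s8.png');a=cv2.imread('pics/t8.png')
def draw(c,I,x0,y0,x1,y1,k,dz,dx):
    R=cv2.resize(I[y0:y1,x0:x1],None,fx=k,fy=k,interpolation=cv2.INTER_CUBIC)
    o=ctrl.get_obs();e=o["ee_pos"];t=np.radians(31.66)
    for zt,col in((0,(0,0,255)),(.012,(0,255,0))):
        pl=[]
        for bx,by in((.05,.03),(.05,-.03),(-.05,-.03),(-.05,.03)):
            bx+=dx
            p=(e[0]+np.cos(t)*bx-np.sin(t)*by,e[1]+np.sin(t)*bx+np.cos(t)*by,e[2]-.0208-dz+zt)
            pl.append((proj(c,p)-[x0,y0]+.5)*k-.5)
        cv2.polylines(R,[np.round(pl).astype(int)],True,col,1)
    return R
A=draw("side",b,190,110,230,150,10,0,0);B=draw("top",a,110,200,150,240,10,0,0)
cv2.imwrite('pics/c14.png',np.hstack([A,B]))
```

```text
(no output)
```

View pics/c14.png

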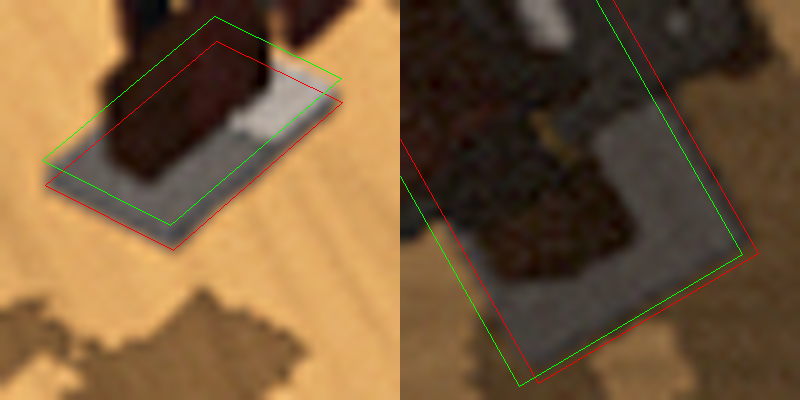

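The model outline of the held weight fits both pictures, with its underside 21 mm below the TCP. Now I carry it over the template.

```bash
python3 -c "
from h import *
state(); print(go(.5065,-.002,.13,209.5))"
```

```text
13.9 [0.4632 0.3429 0.1292] xang -148.33 tilt -1.0 F [-1.1  0.3 -5.2] w 0.0213 j [-0.7   0.43 -0.02  1.81  0.01  0.9   1.39]
[14.42, -31.63, -0.02, -0.03, -0.16, 2.17]
```

```bash
python3 -m pendant '[[[1,-2.2,0,0,0,0,-1],[2.5,-5.5,0,0,0,0.5,-1],[4.5,-9.9,0,0,0,1,-1],[6.5,-14.3,0,0,0,1.5,-1],[8.5,-18.6,0,0,0,2,-1],[10.5,-23,0,0,0,2.2,-1],[12.2,-26.7,0,0,0,2.2,-1],[13.3,-29.2,0,0,0,2.2,-1],[14,-30.7,0,0,0,2.2,-1],[14.4,-31.6,0,0,0,2.2,-1],[14.4,-31.6,0,0,0,2.2,-1],[14.4,-31.6,0,0,0,2.2,-1]]]'
python3 - <<'E'
from h import *
state(); print(go(.5065,-.002,.065,209.5)); a=snap('top','t9');b=snap('side','s9')
cv2.imwrite('pics/c15.png',np.hstack([cv2.resize(a[140:240,230:330,::-1],(400,400)),cv2.resize(b[140:240,210:310,::-1],(400,400))]))
E
```

```text
time_s: 15.1
ee_pos: [0.507, 0.0002, 0.1302]
eef_rot: [-0.255, 0.967, 0.0, -0.001]
ft_force: [-0.1, 0.0, -5.1]
width: 0.0216
15.1 [5.070e-01 2.000e-04 1.302e-01] xang -150.49 tilt -1.0 F [-0.1  0.  -5.1] w 0.0216 j [-0.17  0.32  0.09  1.99 -0.04  0.84  2.03]
[0.15, -0.17, 6.52, 0.06, -0.05, 0.01]
```

View pics/c15.png

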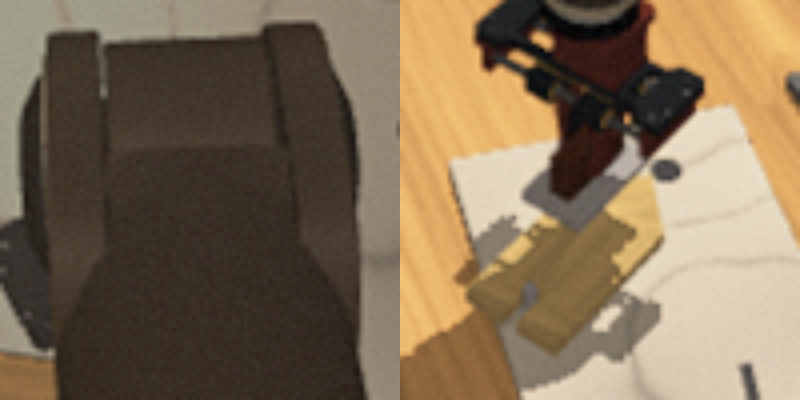

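The weight hangs over the template, lined up with it in the side view. I lower it to just above contact.

```bash
python3 -m pendant '[[[0.1,-0.1,2,0,0,0,-1],[0.1,-0.1,4,0,0,0,-1],[0.1,-0.1,5.5,0,0,0,-1],[0.1,-0.1,6.5,0,0,0,-1],[0.1,-0.1,7,0,0,0,-1],[0.1,-0.1,7,0,0,0,-1],[0.1,-0.1,7,0,0,0,-1]]]'
python3 - <<'E'
from h import *
state(); print(go(.5065,-.002,.053,209.5)); b=snap('side','s10')
I=b[150:225,230:305,::-1];k=8
R=cv2.resize(I,None,fx=k,fy=k,interpolation=cv2.INTER_CUBIC)
q=np.radians(29.5)
pl=[]
for bx,by in((.05,.03),(.05,-.03),(-.05,-.03),(-.05,.03)):
    u=tp(29.5,.075+bx,by); pl.append((proj("side",(*u,.032))-[230,150]+.5)*k-.5)
cv2.polylines(R,[np.round(pl).astype(int)],True,(0,0,255),1)
cv2.imwrite('pics/c16.png',R)
E
```

```text
time_s: 15.9
ee_pos: [0.5075, -0.002, 0.0613]
eef_rot: [-0.254, 0.967, -0.0, 0.0]
ft_force: [0.1, -0.7, -5.0]
width: 0.0219
15.9 [ 0.5075 -0.002   0.0613] xang -150.53 tilt -1.0 F [ 0.1 -0.7 -5. ] w 0.0219 j [-0.16  0.42  0.08  2.04 -0.05  0.68  2.05]
[0.09, 0.05, 0.83, -0.01, 0.04, -0.03]
```

View pics/c16.png

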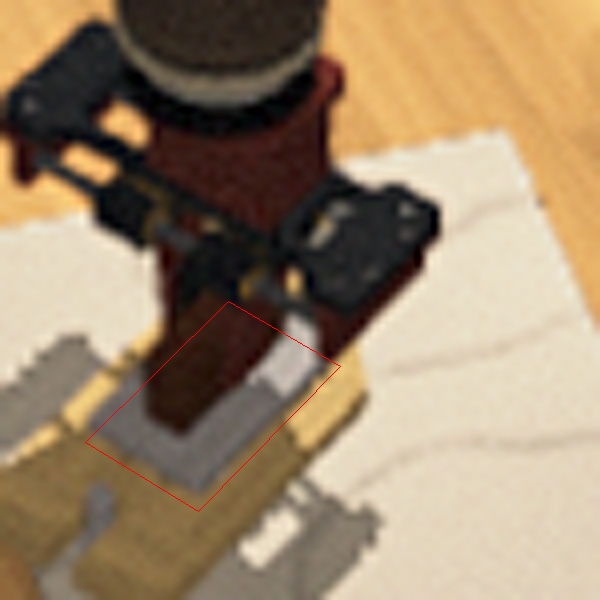

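```bash
python3 -m pendant '[[[0.1,0,0.2,0,0,0,-1],[0.1,0,0.4,0,0,0,-1],[0.1,0,0.5,0,0,0,-1],[0.1,0,0.6,0,0,0,-1],[0.1,0,0.65,0,0,0,-1],[0.1,0,0.7,0,0,0,-1],[0.1,0,0.7,0,0,0,-1],[0.1,0,0.7,0,0,0,-1]]]'; python3 -m pendant '[[[0,0,0.05,0,0,0,-1],[0,0,0.05,0,0,0,-1]]]'
```

```text
time_s: 16.75
ee_pos: [0.5068, -0.0027, 0.058]
eef_rot: [-0.254, 0.967, 0.0, 0.001]
ft_force: [-14.3, 0.1, 43.8]
width: 0.022
time_s: 16.95
ee_pos: [0.5069, -0.0026, 0.058]
eef_rot: [-0.254, 0.967, 0.0, 0.001]
ft_force: [-16.7, 0.1, 50.8]
width: 0.0218
```

Contact came about 5 mm higher than I expected, and the load has risen to about 50 N. I'll back off gently and look.

```bash
python3 -m pendant '[[[0,0,-0.15,0,0,0,-1],[0,0,-0.3,0,0,0,-1],[0,0,-0.35,0,0,0,-1],[0,0,-0.35,0,0,0,-1]]]'
python3 - <<'E'
from h import *
state(); b=snap('side','s11')
I=b[150:225,230:305,::-1];k=8
R=cv2.resize(I,None,fx=k,fy=k,interpolation=cv2.INTER_CUBIC)
for z,col in((.032,(0,0,255)),(.044,(0,255,0))):
  pl=[]
  for bx,by in((.05,.03),(.05,-.03),(-.05,-.03),(-.05,.03)):
    u=tp(29.5,.075+bx,by); pl.append((proj("side",(*u,z))-[230,150]+.5)*k-.5)
  cv2.polylines(R,[np.round(pl).astype(int)],True,col,1)
cv2.imwrite('pics/c17.png',R)
E
```

```text
time_s: 17.35
ee_pos: [0.5068, -0.0027, 0.058]
eef_rot: [-0.254, 0.967, -0.0, 0.001]
ft_force: [-4.0, -0.1, 13.6]
width: 0.0217
17.35 [ 0.5068 -0.0027  0.058 ] xang -150.55 tilt -1.0 F [-4.  -0.1 13.6] w 0.0217 j [-0.16  0.43  0.08  2.04 -0.05  0.67  2.05]
```

View pics/c17.png

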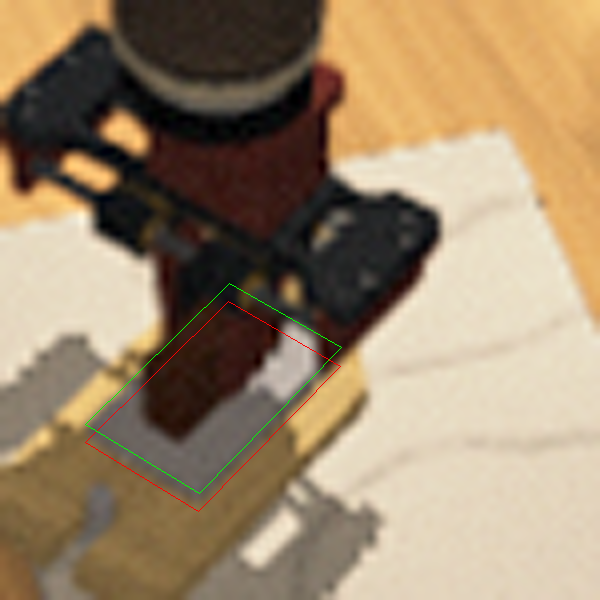

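The plate's outline fits resting on the template. I remove the remaining load, then release.

```bash
python3 -m pendant '[[[0,0,-0.1,0,0,0,-1],[0,0,-0.12,0,0,0,-1],[0,0,-0.12,0,0,0,-1]]]'; python3 -m pendant '[[[0,0,0,0,0,0,-0.4],[0,0,0,0,0,0,-0.4],[0,0,0,0,0,0,0],[0,0,0,0,0,0,0.5],[0,0,0,0,0,0,1],[0,0,0,0,0,0,1],[0,0,0,0,0,0,1],[0,0,0,0,0,0,1],[0,0,0,0,0,0,1]]]'
```

```text
time_s: 17.7
ee_pos: [0.5065, -0.0027, 0.0581]
eef_rot: [-0.254, 0.967, -0.0, 0.0]
ft_force: [-1.2, -0.6, 0.5]
width: 0.022
time_s: 18.6
ee_pos: [0.5062, -0.0027, 0.058]
eef_rot: [-0.254, 0.967, 0.0, -0.0]
ft_force: [0.7, -0.4, -1.0]
width: 0.079
```

```bash
python3 -m pendant '[[[0,0,-2,0,0,0,1],[0,0,-5,0,0,0,1],[0,0,-9,0,0,0,1],[0,0,-13,0,0,0,1],[4,-5,-15,0,0,0,1],[8,-10,-15,0,0,0,1],[10,-15,-15,0,0,0,1],[10,-20,-15,0,0,0,1],[10,-22,-15,0,0,0,1],[10,-22,-15,0,0,0,1],[10,-22,-15,0,0,0,1]]]'
python3 - <<'E'
from h import *
state(); a=snap('top','t12');b=snap('side','s12')
cv2.imwrite('pics/c18.png',cv2.resize(a[140:240,230:330,::-1],None,fx=6,fy=6,interpolation=cv2.INTER_CUBIC))
cv2.imwrite('pics/c19.png',cv2.resize(b[160:235,220:320,::-1],None,fx=8,fy=8,interpolation=cv2.INTER_CUBIC))
E
```

```text
time_s: 19.7
ee_pos: [0.5269, -0.2445, 0.2073]
eef_rot: [-0.253, 0.967, 0.0, -0.001]
ft_force: [0.2, 0.0, 0.9]
width: 0.0878
19.7 [ 0.5269 -0.2445  0.2073] xang -150.67 tilt -1.0 F [0.2 0.  0.9] w 0.0878 j [ 0.17  0.35  0.24  1.74 -0.09  1.06  2.52]
```

View pics/c18.png

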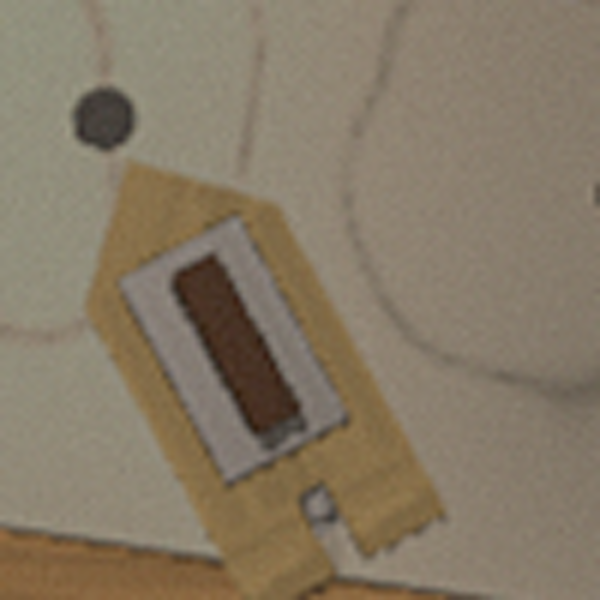

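View pics/c19.png

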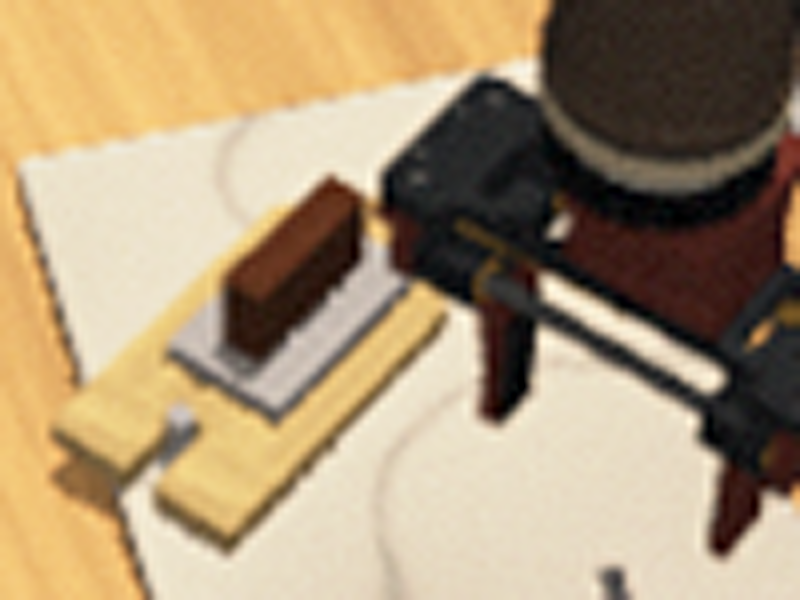

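View pics/t12.png

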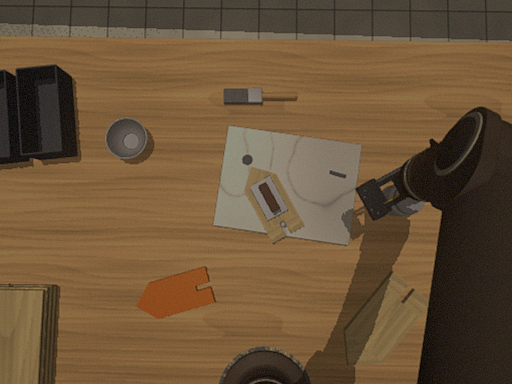

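```bash
python3 - <<'E'
from m import *
P=[w("top",p,.044) for p in unc([(120,282),(240,215),(348,420),(230,487)],6,230,140)]
f=fit([(.05,.03),(.05,-.03),(-.05,-.03),(-.05,.03)],P);print("weight",f)
t=np.radians(29.5);d=f[0]-[.4417,-.0393];print("in template frame mm",1e3*(np.cos(t)*d[0]+np.sin(t)*d[1]),1e3*(-np.sin(t)*d[0]+np.cos(t)*d[1]))
meas([(130,161),(87,306),(280,203),(445,518),(372,558),(332,580)],[(418,190),(275,207),(446,313),(52,430),(230,551)],'pics/t12.png','pics/s6.png')
E
python3 - <<'E'
import cv2,numpy as np
a=cv2.imread('pics/t6.png').astype(int);b=cv2.imread('pics/t12.png').astype(int)
for n,(x0,y0,x1,y1) in dict(tmplnose=(240,150,285,180),tail=(260,222,310,240),bowl=(100,110,155,165),brush=(215,80,305,110)).items(): print(n,np.abs(a-b)[y0:y1,x0:x1].mean())
E
```

```text
weight (array([ 0.50766072, -0.00250196]), np.float64(29.134702061346037), array([0.00142022, 0.00026576, 0.00191096, 0.00083495]))
in template frame mm 75.52950964458886 -0.45322418011214255
(array([ 0.44169387, -0.03928891]), np.float64(28.911805227366248), array([0.00083062, 0.00075997, 0.0007036 , 0.00141936, 0.00333825,
       0.00229186])) (array([ 0.43946784, -0.04259091]), np.float64(30.321364616086566), array([0.00312067, 0.00328773, 0.00129348, 0.00092478, 0.00475934]))
need 29.370132547817352 by nose 29.18478786253067 0.19347333842487552 0.1698139283938202
need 30.56072482539361 by nose 31.22646424691958 0.1960677815053606 0.17156855207920088
need 29.83363735505803 by nose 29.71193971560112 0.19216724486758918 0.16850365680724835
need 29.18755411558632 by nose 29.666899249698176 0.1925482277249001 0.1680025635740338
top silh [ 0.4425 -0.0397] 29.66 53652.933333333334 52501.333333333336
side silh [ 0.44   -0.0442] 31.29 15993.270588235295 15644.494117647058
tmplnose 10.888395061728396
tail 9.59074074074074
bowl 7.876143250688705
brush 8.291851851851852
```

The weight sits 0.5 mm from the template's middle, the template hasn't shifted, and the gripper is clear. I'm handing the job in.

```bash
python3 -c "
from plant import ctrl
print(ctrl.job_done(), ctrl.get_obs()['time_s'])"
```

```text
the job is handed in; nothing more can be done
the job is handed in; nothing more can be done
```

The template now points at the round mark with its notch still on the pin, and the weight lies flat on its middle. I handed the job in at about 20 s.

- **Template:** I turned it in two passes with closed fingers against its right side, without lifting it. The nose points at 29.2–29.7° from the top camera against 29.4–29.8° needed for the disc. The side camera is less certain: its nose and corner readings are within 0.7°, but its outline fit read 31.3° against about 30.6° needed.
- **Weight:** I lifted it by the handle and set it down before releasing. Its centre is about 0.5 mm from the template's middle, with its yaw within a degree of the template's. The template did not move when the weight went on.
- **Set-down force:** the weight touched down about 5 mm sooner than I expected, because it had been gripped lower in the fingers than I measured. The wrist force rose to about 53 N through the held weight before I eased it to near zero and let go. That is under the 120 N limit.
- **Bystanders:** the bowl and brush show no change in the pictures. I stayed clear of the jar, but the arm partly hid it in the last top view, so I did not measure it again.

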